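# Put the last tube back in its rack and hold the rack up level by its handle

## Robot

A 6-joint arm with a two-finger parallel gripper is mounted at the origin on the work surface. World frame = base frame: x ahead of the robot, y to its left, z up, the work surface at z = 0. Lengths are in mm, angles in rad, forces in N, time in s.
With the tool pointing down it reaches from about 325 to 900 mm from the base axis. Payload 6.1 kg.
Tool frame: the origin (TCP) lies on the centre line of the jaws, within the pads' length; the fingertips stand 19 mm ahead of it and the grasp point (between the pads) is the TCP (bot.tip_extent is the distance from the TCP to the fingertips, in mm); z points along the fingers, y is the direction in which the jaws open and shut (so a half turn about z gives the same grasp; the last joint's range is limited). The gripper opens to 87 mm and grips with 3 to 60 N. Pads are 19 mm wide; open, the fingers measure 117 mm over their backs; the gripper's body (75 mm by 190 mm) begins 51 mm behind the grasp point.
Start: joints at [1.048, 0.22, 1.526, -0, 1.395, -0.126], TCP at [241.541, 576.432, 241.538] pointing down, gripper open.
Joint ranges: [-2.98, 2.98], [-0.91, 2.08], [0.09, 2.57], [-1.24, 4.39], [0.2, 2.65], [-2.68, 2.68]. Speed limits (rad/s): [2.57, 2.57, 3.01, 3.14, 3.14, 3.14].

## Interface

Orientations are given as a unit quaternion [x, y, z, w].
In Python, from station import bot gives the robot as it stands.
- The arm moves only by the tool carry_out, never from a script. Its argument "increments" is a list of rows, each a list of 5 numbers: the shift along the tool's x, y, z in m, then the turn about the tool's z in rad, then the opening, from -1 (shut) to 1 (fully open). A call has 1 to 8 rows; each row is the pose to reach, as a shift and turn from the pose measured when the call began, along the tool's axes at that moment; what a row does not reach only later rows make up. A row lasts 1/10 s, in which the tool goes at most 50 mm and 8.59 degrees, less where a joint would pass 70% of its speed; a pose out of reach is approached as far as the arm can. A call with a gripper value outside its range is refused whole. The fingers move at their own pace and stop on an object; the grip force is fixed at half the most. Time passes only in rows, so rows that repeat a pose let the fingers close. It gives the time, the measured TCP pose, the force and the opening at its end, in the units of the state.
- bot.observe(): the state, without advancing time (a new reading comes with each control period).
- bot.camera(name): name is "scene" or "top" or "wrist"; returns a dict with "pixels" (384x512x3 uint8, red, green, blue), "intrinsics" (3x3 intrinsics, pixels), "cam_to_world" (4x4, takes a point from camera to world coordinates); the wrist camera has in their place "tool_from_camera" (4x4, takes a point from camera to tool coordinates, whose origin is the TCP and whose axes are the flange's). Camera axes: x right, y up, looking along -z (the intrinsics and any distortion apply to the point x, -y, -z); pixel columns grow to the right and rows downward; lengths in mm; the calibration is good to about 2 mm. A picture is of the moment at which its call begins: read the wrist's pose just before it. There is no depth.
- bot.job_done(): hands the job in, once; it reports no verdict.
Trained networks look in a picture, given as the dict that the camera call returned (one of the last four; its "shot" number tells which), for a name from the list of things; names that differ only in an ending like _2 or _b are one class to them, and where a whole thing is asked for, a point or a joint stands for the part that bears it (a point fixed in the world has none). Each returns a list of dicts, best first, with "conf" (0 to 1); they miss things now and then, are a little off and sometimes report something else, mostly with a low value. They report only what shows in the picture. A call takes as long as a camera call. They do not tell look-alikes from the thing itself.
- bot.regions_of(picture, name): "region" (384x512 bool, what is visible of it) and "at" ([row, column] in pixels, amid what is visible of it).
The state is a dict: "time_s": time; "joint_pos": joint angles; "qd": joint speeds; "effort": joint torques, N m; "eef_pos": TCP position; "tool_rot": TCP orientation; "wrist_force": force on the tool from outside, world axes, zero at the start; "wrist_torque": the same for the moment, N m; "width": finger opening in mm.
Only numpy, scipy, OpenCV 4.12 (cv2) and the standard library are available. Lean on these libraries where they do the work, as an engineer would, in place of code of your own. Each camera call takes 0.05 s, during which the arm holds its last target.

## Task

The last capped tube is ready in the dry-block heater: lift it out and lower it, without dropping it, all the way into the one empty hole of the wooden tube rack, then let go of it. Then pick the full rack up by its carrying handle and hold it out for me, level and still, about 10 cm above the spot on the bench where it stood; finish while still holding it in the air. Keep the rack upright and every tube in it, and leave the thermometer and everything else on the bench where it is.

Things in the scene. Friction and masses are not known exactly. Their poses are not given: they have to be found in the camera images.
- sample_mid (a point): centre (half-way up, 76 mm above its round bottom end) of the tube that is to be put away: the only capped tube in the heater. It stands upright in one of the heater's wells, its bottom end 50 mm above the bench. Like the tubes in the rack: clear glass 18 mm across, round bottom, white ribbed plastic cap 21 mm across on the top 24 mm, 152 mm long in all, about 35 g; its z axis runs up along the tube
- free_hole (a point): centre of the mouth of the rack's only empty hole, in the top face of the rack's shelf (80 mm above the rack's underside when standing); hole 22 mm across through a 10 mm shelf, and in line below it a 20 mm recess in the base board, whose floor is 74 mm below this point: fully home, a tube's bottom end stands on that floor and its centre is 2 mm above this point. Axes as the rack's
- handle_grip (a point): centre of the rack's wooden carrying handle: a level bar 20 mm thick (along the rack's x), 92 mm long (along the rack's y), 22 mm high, centred on the rack 139 mm above its underside, carried on two 8 mm steel posts 76 mm apart that rise from the base; free space of 48 mm between the shelf and the bar. Axes as the rack's
- rack: wooden test tube rack, 328 mm long (its y) and 78 mm deep (its x), loose on the bench: a base board, a shelf 80 mm up and two end boards 105 mm high, with one row of six holes along y at -132, -96, -60, 60, 96 and 132 mm from the middle, of which the one at +96 is empty, and the carrying handle in the middle. About 0.5 kg, with all its tubes about 0.7 kg. Origin at the centre of its underside, z up
- handle: the carrying handle of the rack (the wooden bar and its two posts), fixed to the rack; same origin and axes as the rack
- sample: the tube that is to be put away; origin at its round bottom end, z up along the tube
- heater: dry-block heater, fixed: white housing 190 mm deep (its x), 130 mm wide (its y), 87 mm high, display at the front; its aluminium block has four wells 19.5 mm across and 40 mm deep (mouths 90 mm above the bench), at x 5 and 55 mm, y -25 and 25 mm from the origin, which is the centre of its underside
- tube1_mid (a point): centre (half-way up) of a capped tube that stands in the rack's hole at y -132 mm; its top is 158 mm above the rack's underside
- tube2_mid (a point): centre (half-way up) of a capped tube that stands in the rack's hole at y -96 mm; its top is 158 mm above the rack's underside
- tube3_mid (a point): centre (half-way up) of a capped tube that stands in the rack's hole at y -60 mm; its top is 158 mm above the rack's underside
- tube4_mid (a point): centre (half-way up) of a capped tube that stands in the rack's hole at y 60 mm; its top is 158 mm above the rack's underside
- tube5_mid (a point): centre (half-way up) of a capped tube that stands in the rack's hole at y 132 mm; its top is 158 mm above the rack's underside
- thermometer: bystander: dial thermometer standing in another well of the heater; steel sleeve 18 mm across, 35 mm steel dial on top, 92 mm tall in all, so its top is 142 mm above the bench; origin at its bottom end
- beaker: bystander: empty glass beaker, 70 mm across, 95 mm tall, on the bench; origin under its centre
- small_beaker: bystander: empty glass beaker, 50 mm across, 60 mm tall, on the bench; origin under its centre
- wash_bottle: bystander: white plastic wash bottle, 64 mm across, 182 mm tall with its bent spout, on the bench; origin under its centre
- dish: bystander: covered clear plastic culture dish, 63 mm across, 15 mm tall, on the bench; origin under its centre
- pencil: bystander: pencil, 170 mm long, 7 mm thick, lying on the bench; origin under its middle
Mind the look-alikes: they are no part of the job. Leave any green or orange look-alike of the heater alone.

How it is judged:
By the outcome, as a careful person would: the job done as asked, in the order asked, and still so for the second after the job is handed in, while the arm keeps its last pose, push and grip.
It also fails if it takes over 64 s, if anything falls off the work surface, if the arm or the gripper's body presses on something with over 40 N, if the wrist force passes 120 N, or if a joint passes its speed limit or range.

## Working session

There is one attempt and no reset: what is moved stays moved. The work goes in short steps, Python scripts to look and compute and a tool call to move; the robot and the scene stay as the last step left them, time stands still between calls to the robot, and variables do not carry over. Pictures are saved under pics/ and viewed, and the job is handed in when it is done.

Besides the shell and the picture viewer there is one more tool, called after "Call:" as a command line: name --pt "numbers of a row" for each row, then --argument value for the rest. carry_out: Moves the arm, as the interface text tells. Its arguments: {"type":"object","properties":{"increments":{"type":"array","items":{"type":"array","items":{"type":"number"}}}},"required":["increments"]}

```bash
mkdir -p pics; ls
python3 - <<'E'
from station import bot
import cv2,pickle
s=bot.observe(); print({k:s[k] for k in ('time_s','eef_pos','tool_rot','wrist_force','width')}, bot.tip_extent)
for n in ('scene','top','wrist'):
    p=bot.camera(n); pickle.dump(p,open(f'{n}0.pkl','wb'))
    cv2.imwrite(f'pics/{n}0.png',p['pixels'][:,:,::-1])
    print(n,p['intrinsics'],p.get('cam_to_world',p.get('tool_from_camera')),[k for k in p])
    for q in ('sample','rack','heater','handle','free_hole'):
        for r in bot.regions_of(p,q)[:4]: print(q,round(r['conf'],2),r['at'],r['region'].sum())
E
```

```text
pics
{'time_s': 0.0, 'eef_pos': array([241.25001215, 575.90631043, 240.42611288]), 'tool_rot': array([ 1.97089784e-01,  9.80384946e-01, -9.42405915e-04, -2.93790269e-04]), 'wrist_force': array([-0.63084509,  0.02704037,  0.56756546]), 'width': 86.96305683220284} 19.0
scene [[404.46466824   0.         257.31789685]
 [  0.         404.46466824 189.97834779]
 [  0.           0.           1.        ]] [[-8.84929221e-01 -2.61653516e-01  3.85276149e-01  9.61846905e+02]
 [ 4.65266658e-01 -5.33394444e-01  7.06411569e-01  7.69909663e+02]
 [ 2.06690863e-02  8.04380386e-01  5.93754987e-01  7.84302396e+02]
 [ 0.00000000e+00  0.00000000e+00  0.00000000e+00  1.00000000e+00]] ['pixels', 'intrinsics', 'cam_to_world', 'shot']
sample 0.78 [215.5, 276.7] 304
rack 0.9 [195.0, 231.1] 1962
rack 0.57 [182.9, 164.4] 968
rack 0.15 [175.1, 233.8] 161
heater 0.94 [273.9, 412.1] 5303
heater 0.85 [248.0, 298.6] 4275
heater 0.58 [175.6, 302.1] 2650
handle 0.21 [221.1, 276.7] 329
free_hole 0.59 [195.2, 228.0] 1938
top [[395.29920063   0.         246.12656482]
 [  0.         395.29920063 194.24224859]
 [  0.       
[... 387 characters left out ...]
25 [194.3, 302.9] 252
rack 0.76 [198.8, 302.3] 2162
heater 0.96 [213.2, 194.7] 2527
heater 0.83 [270.8, 279.7] 2740
heater 0.61 [280.8, 127.7] 3101
handle 0.55 [196.2, 302.8] 256
free_hole 0.93 [199.5, 301.4] 2503
wrist [[274.07957652   0.         258.66243471]
 [  0.         274.07957652 191.66545666]
 [  0.           0.           1.        ]] [[-2.97842163e-04  9.65661207e-01  2.59804434e-01  7.05930802e+01]
 [ 9.99999677e-01  9.37345524e-05  7.98008880e-04  2.89576346e-01]
 [ 7.46253566e-04  2.59804588e-01 -9.65660923e-01 -1.42630474e+02]
 [ 0.00000000e+00  0.00000000e+00  0.00000000e+00  1.00000000e+00]] ['pixels', 'intrinsics', 'tool_from_camera', 'shot']
heater 0.56 [226.1, 147.2] 3420
```

View pics/scene0.png

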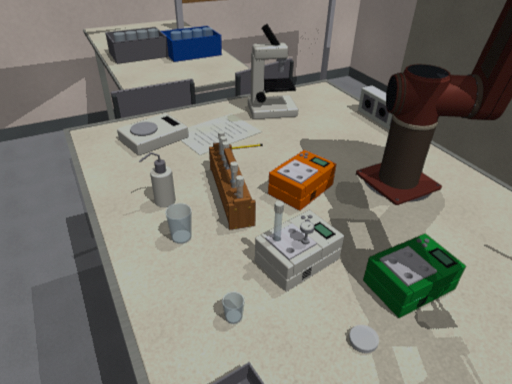

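View pics/top0.png

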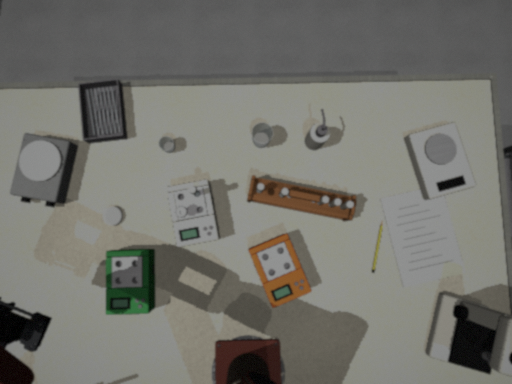

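View pics/wrist0.png

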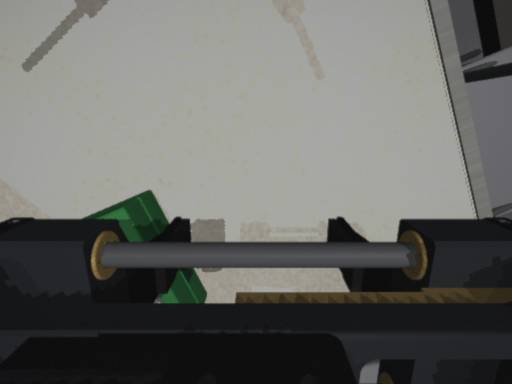

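Run:
```python
import cv2
a=cv2.imread('pics/scene0.png'); cv2.imwrite('pics/scene0c.png',cv2.resize(a[130:340,130:470],None,fx=2.3,fy=2.3,interpolation=3))
a=cv2.imread('pics/top0.png'); cv2.imwrite('pics/top0c.png',cv2.resize(a[130:330,80:360],None,fx=2.8,fy=2.8,interpolation=3))
```

```text
(no output)
```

View pics/scene0c.png

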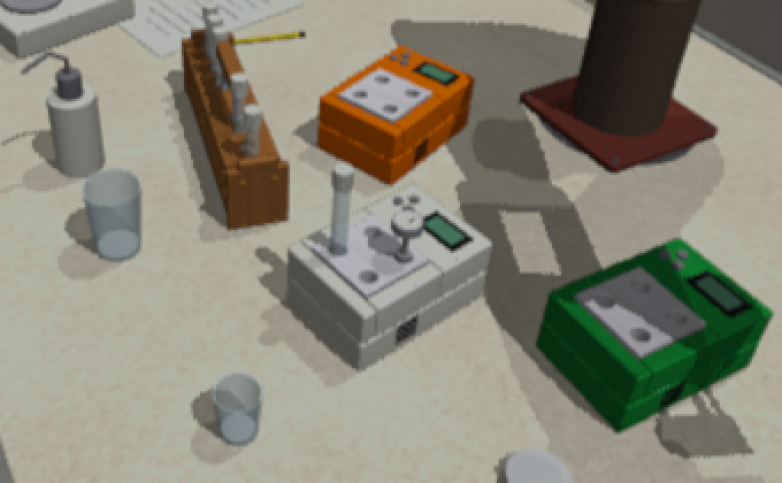

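View pics/top0c.png

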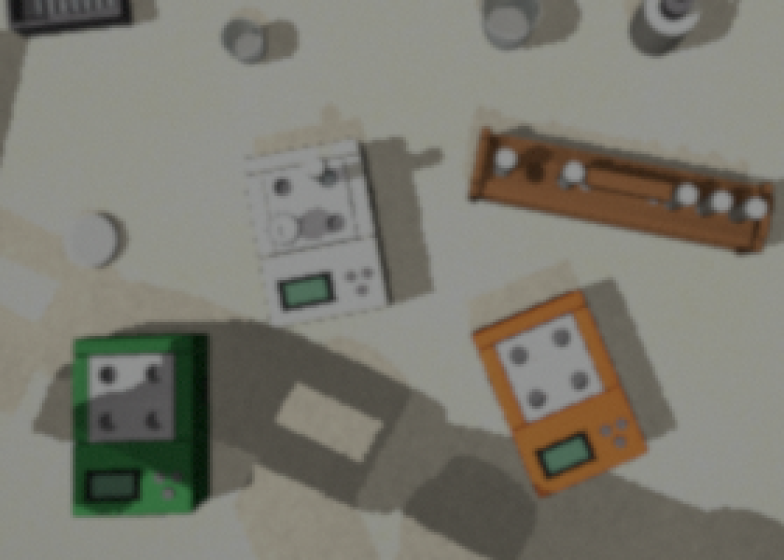

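White heater (scene px 298,248) is the right one, as the green (412,274) and orange (302,176) ones are look-alikes. The only capped tube in it is at scene px (277,210) and top px about (196,191). The dial thermometer is beside it at top px (182,211). The other capped tubes all stand in the rack. Next I localise rack and tube from the top and scene views.

```bash
cat > h.py <<'E'
import numpy as np, cv2
def ray(p,uv,T=None):
    K=p['intrinsics'];T=p['cam_to_world'] if T is None else T
    d=np.array([(uv[0]-K[0,2])/K[0,0],-(uv[1]-K[1,2])/K[1,1],-1]); return T[:3,3],T[:3,:3]@d
def atz(p,uv,z,T=None):
    o,d=ray(p,uv,T); return o+d*(z-o[2])/d[2]
def proj(p,X,T=None):
    K=p['intrinsics'];T=p['cam_to_world'] if T is None else T
    c=(np.atleast_2d(X)-T[:3,3])@T[:3,:3]; return np.c_[K[0,0]*c[:,0]/-c[:,2]+K[0,2],K[1,1]*-c[:,1]/-c[:,2]+K[1,2]]
def toolT(s):
    from scipy.spatial.transform import Rotation as R
    T=np.eye(4);T[:3,:3]=R.from_quat(s['tool_rot']).as_matrix();T[:3,3]=s['eef_pos'];return T
E
python3 - <<'E'
import pickle,cv2,numpy as np
from h import *
p=pickle.load(open('top0.pkl','rb'));a=p['pixels'][:,:,::-1]
cv2.imwrite('pics/t_rack.png',cv2.resize(a[165:228,240:365],None,fx=6.3,fy=6.3,interpolation=2))
cv2.imwrite('pics/t_heat.png',cv2.resize(a[170:250,160:235],None,fx=7,fy=7,interpolation=2))
p=pickle.load(open('scene0.pkl','rb'));a=p['pixels'][:,:,::-1]
cv2.imwrite('pics/s_rack.png',cv2.resize(a[125:285,200:350],None,fx=3.7,fy=3.7,interpolation=2))
E
```

```text
(no output)
```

View pics/t_rack.png

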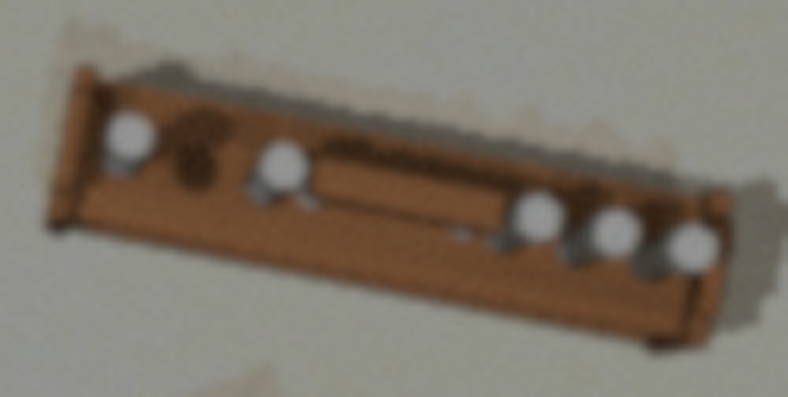

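View pics/t_heat.png

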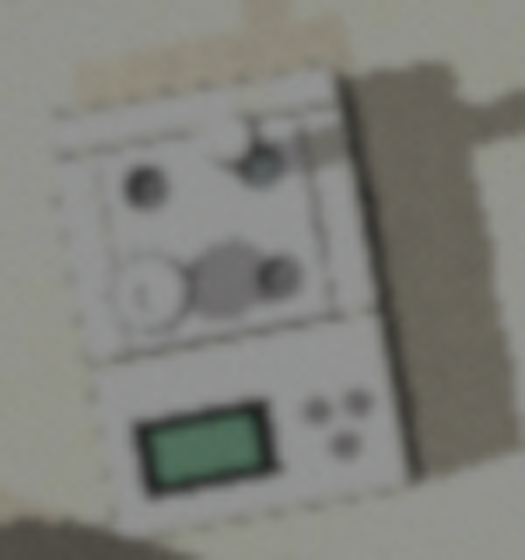

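View pics/s_rack.png

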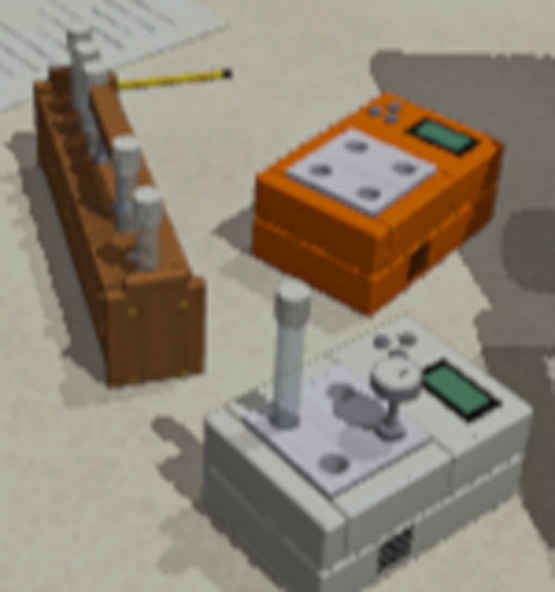

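```bash
python3 - <<'E'
import pickle,numpy as np
from h import *
t=pickle.load(open('top0.pkl','rb'));s=pickle.load(open('scene0.pkl','rb'))
def fit(loc,W):
    loc=np.array(loc,float);W=np.array(W)[:,:2];lc=loc.mean(0);wc=W.mean(0)
    H=(loc-lc).T@(W-wc);U,_,Vt=np.linalg.svd(H);D=np.diag([1,np.linalg.det(Vt.T@U.T)]);R=Vt.T@D@U.T
    o=wc-R@lc; return R,o,W-(loc@R.T+o)
caps=[(131,135),(285,166),(538,217),(616,232),(692,248)]
W=[atz(t,(240+(x+.5)/6.3-.5,165+(y+.5)/6.3-.5),158) for x,y in caps]
R,o,res=fit([(0,y) for y in (132,60,-60,-96,-132)],W)
yaw=np.arctan2(R[1,0],R[0,0]);print('rack',o,yaw,np.degrees(yaw));print(res.round(1));hole=R@[0,96]+o;print('hole',hole)
print('hole seen',atz(t,(240+195/6.3-.5,165+166/6.3-.5),80))
print('scene proj caps',proj(s,[[*(R@[0,y]+o),158] for y in (132,60,-60,-96,-132)]).round(1)); 
wells=[(146,187),(278,277),(262,162)]
W=[atz(t,(160+(x+.5)/7-.5,170+(y+.5)/7-.5),90) for x,y in wells];print(np.array(W).round(1))
E
python3 - <<'E'
# scene view: tube cap top centre & tube at well mouth
import sys;sys.path.insert(0,'.')
import pickle,numpy as np
from h import *
t=pickle.load(open('top0.pkl','rb'));s=pickle.load(open('scene0.pkl','rb'))
print('scene captop',atz(s,(200+293/3.7-.5,125+290/3.7-.5),202),'top captop',atz(t,(160+232/7-.5,170+138/7-.5),202))
print('scene base',atz(s,(200+285/3.7-.5,125+422/3.7-.5),90), 'rack cap132 scene',atz(s,(200+148/3.7-.5,125+195/3.7-.5),158),'cap60',atz(s,(200+127/3.7-.5,125+145/3.7-.5),158))
E
```

```text
rack [ 545.05257808 -177.28398057] -0.2214616667587265 -12.688818829207706
[[-0.1 -0.6]
 [-0.2 -0.8]
 [ 0.   0.6]
 [ 0.3  0.1]
 [ 0.   0.6]]
hole [566.13953741 -83.62854748]
hole seen [567.61468603 -83.44007617  80.        ]
scene proj caps [[238.7 177.4]
 [233.1 163.4]
 [224.8 142.9]
 [222.5 137.4]
 [220.4 132. ]]
[[555.8 193.7  90. ]
 [515.  136.4  90. ]
 [565.7 142.8  90. ]]
scene captop [562.83647613 143.81801061 202.        ] top captop [563.67878674 141.84058573 202.        ]
scene base [563.13970897 145.22465994  90.        ] rack cap132 scene [571.76021302 -48.37708253 158.        ] cap60 [ 556.89246967 -116.56668606  158.        ]
```

```bash
cat > go.py <<'E'
import sys
from h import *
from station import bot
# go.py x y z yaw_of_tool_y(deg): prints increments
def main(x,y,z,yaw=-12.69):
    s=bot.observe();T=toolT(s)
    d=T[:3,:3].T@(np.array([x,y,z])-T[:3,3])/1000
    cur=np.arctan2(T[1,1],T[0,1]);dw=np.radians(yaw)-cur;dw=(dw+np.pi)%(2*np.pi)-np.pi
    print('t',round(s['time_s'],2),'pos',s['eef_pos'].round(1),'yaw',round(np.degrees(cur),2),'tilt',T[:3,2].round(4),'F',s['wrist_force'].round(1),'w',round(s['width'],1))
    print('inc',d.round(4),'turn',round(-dw,4))
if __name__=='__main__': main(*map(float,sys.argv[1:]))
E
python3 go.py 564 143 320
```

```text
t 0.9 pos [241.5 576.4 241.5] yaw 67.26 tilt [-0. -0. -1.] F [-0.8 -0.4  0.1] w 87.0
inc [-0.4649 -0.2751 -0.0785] turn 1.3955
```

Call:
carry_out --pt "-0.02 -0.012 -0.03 0.1 1" --pt "-0.05 -0.03 -0.06 0.2 1" --pt "-0.08 -0.05 -0.0785 0.35 1" --pt "-0.12 -0.07 -0.0785 0.5 1" --pt "-0.16 -0.095 -0.0785 0.6 1" --pt "-0.2 -0.12 -0.0785 0.7 1" --pt "-0.24 -0.142 -0.0785 0.85 1" --pt "-0.27 -0.16 -0.0785 0.95 1"

```text
time_s: 1.7
eef_pos: [430.1, 322.4, 320.3]
tool_rot: [0.626, 0.78, 0.0, 0.0]
wrist_force: [-0.0, 0.2, 0.1]
width: 87.1
```

```bash
python3 go.py 564 143 320
```

```text
t 1.7 pos [430.1 322.4 320.3] yaw 12.45 tilt [ 1.e-03 -1.e-04 -1.e+00] F [-0.   0.2  0.1] w 87.1
inc [-0.204   0.0921  0.0005] turn 0.4389
```

Call:
carry_out --pt "-0.035 0.016 0 0.1 1" --pt "-0.075 0.034 0 0.2 1" --pt "-0.115 0.052 0 0.3 1" --pt "-0.15 0.068 0 0.4 1" --pt "-0.18 0.082 0 0.439 1" --pt "-0.204 0.092 0 0.439 1" --pt "-0.204 0.092 0 0.439 1" --pt "-0.204 0.092 0 0.439 1"

```text
time_s: 2.5
eef_pos: [563.8, 142.8, 320.3]
tool_rot: [0.781, 0.624, 0.0, -0.0]
wrist_force: [-0.3, 0.5, -0.0]
width: 86.8
```

```bash
python3 go.py 564 143 320
python3 - <<'E'
from station import bot
import cv2,pickle
from h import *
s=bot.observe();p=bot.camera('wrist');T=toolT(s)@p['tool_from_camera']
pickle.dump((s,p),open('w1.pkl','wb'))
a=p['pixels'][:,:,::-1].copy();cv2.imwrite('pics/w1.png',a)
print('pred tube top',proj(p,[[564,143,202],[564,143,90]],T))
for r in bot.regions_of(p,'sample')[:3]: print(r['conf'],r['at'],r['region'].sum())
E
```

```text
t 2.5 pos [563.8 142.8 320.3] yaw -12.77 tilt [ 2.e-04  4.e-04 -1.e+00] F [-0.3  0.5 -0. ] w 86.8
inc [0.0003 0.0001 0.0003] turn -0.0014
pred tube top [[258.49175431 192.15725176]
 [258.40597772 171.02467912]]
0.94 [185.2, 259.1] 560
```

View pics/w1.png

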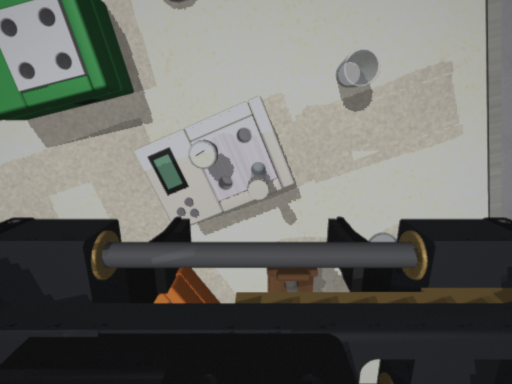

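The wrist view shows the capped tube at (258,188), the thermometer dial at (203,154), and two empty wells at (244,134) and (226,182). Close crop next.

Run:
```python
import pickle,cv2
from h import *
s,p=pickle.load(open('w1.pkl','rb'));a=p['pixels'][:,:,::-1]
cv2.imwrite('pics/w1c.png',cv2.resize(a[125:210,200:300],None,fx=7,fy=7,interpolation=2))
```

```text
(no output)
```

View pics/w1c.png

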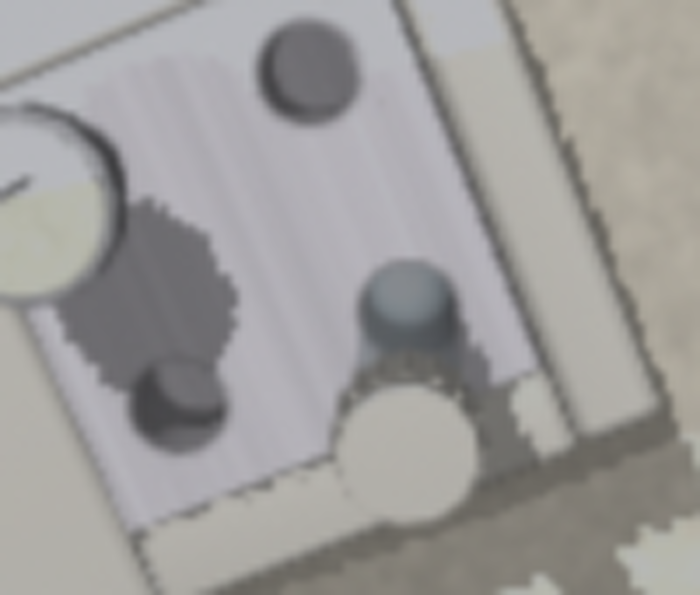

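Run:
```python
import pickle
from h import *
s,p=pickle.load(open('w1.pkl','rb'));T=toolT(s)@p['tool_from_camera']
f=lambda x,y,z:atz(p,(200+(x+.5)/7-.5,125+(y+.5)/7-.5),z,T).round(1)
a,b=f(309,72,90),f(180,403,90)
print('cap',f(407,453,202),'wells',a,b)
# sample well = midpoint + rotated diagonal (a,b adjacent? )
m=(a+b)/2;d=(b-a)/2;print(np.linalg.norm(b-a), m+np.array([-d[1],d[0],0]), m-np.array([-d[1],d[0],0]), 'well seen',f(410,310,90))
```

```text
cap [563.9 146.  202. ] wells [555.7 195.1  90. ] [515.4 137.9  90. ]
69.97092253214905 [564.15 146.35  90.  ] [506.95 186.65  90.  ] well seen [564.3 146.   90. ]
```

Call:
carry_out --pt "0.0025 0 0.03 0 1" --pt "0.0025 0 0.06 0 1" --pt "0.0025 0 0.085 0 1" --pt "0.0025 0 0.085 0 1"

```text
time_s: 3.0
eef_pos: [560.8, 147.3, 231.2]
tool_rot: [0.78, 0.626, -0.003, -0.002]
wrist_force: [-0.4, 0.4, 0.1]
width: 86.8
```

```bash
cat > look.py <<'E'
import sys,cv2,pickle
from station import bot
from h import *
n=sys.argv[1];r0,r1,c0,c1=map(int,sys.argv[2:6]);f=float(sys.argv[6]);cam=sys.argv[7] if len(sys.argv)>7 else 'wrist'
s=bot.observe();p=bot.camera(cam);pickle.dump((s,p),open(n+'.pkl','wb'))
a=p['pixels'][:,:,::-1];cv2.imwrite(f'pics/{n}.png',cv2.resize(a[r0:r1,c0:c1],None,fx=f,fy=f,interpolation=2))
print(s['time_s'],s['eef_pos'].round(1),s['width'],s['wrist_force'].round(1))
E
python3 look.py w2 100 300 150 370 3.5; python3 go.py 564 145.5 188
```

```text
3.0 [560.8 147.3 231.2] 86.81149569457203 [-0.4  0.4  0.1]
t 3.05 pos [562.2 147.3 233.9] yaw -12.56 tilt [-3.3e-03  1.0e-04 -1.0e+00] F [-1.   0.2  1. ] w 86.7
inc [-0.0013  0.0023  0.0459] turn 0.0023
```

View pics/w2.png

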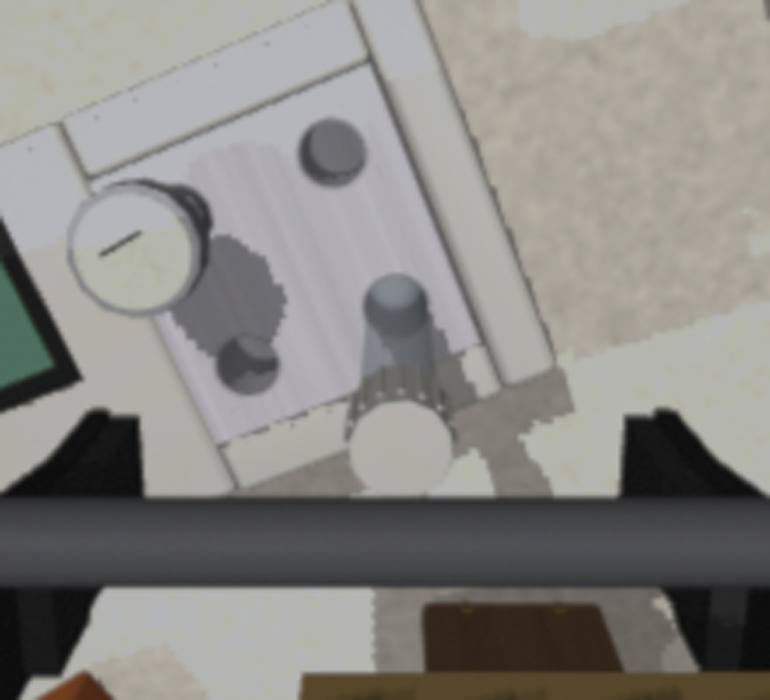

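Call:
carry_out --pt "0 0.001 0 0 1" --pt "0 0.001 0 0 1" --pt "0 0.001 0 0 1"

```text
time_s: 3.35
eef_pos: [564.0, 147.3, 235.7]
tool_rot: [0.78, 0.626, -0.0, -0.0]
wrist_force: [0.0, 0.1, 0.2]
width: 87.1
```

```bash
python3 go.py 564 145.5 188; python3 look.py w3 100 300 150 370 3.5; python3 go.py 564 145.5 188
```

```text
t 3.35 pos [564.  147.3 235.7] yaw -12.54 tilt [-6.e-04  4.e-04 -1.e+00] F [0.  0.1 0.2] w 87.1
inc [-0.0018  0.0004  0.0477] turn 0.0026
3.35 [564.  147.3 235.7] 87.08015335370821 [0.  0.1 0.2]
t 3.4 pos [563.9 147.2 235.4] yaw -12.55 tilt [-1.1e-03  3.0e-04 -1.0e+00] F [ 0.6 -0.5  0. ] w 86.8
inc [-0.0017  0.0006  0.0474] turn 0.0025
```

View pics/w3.png

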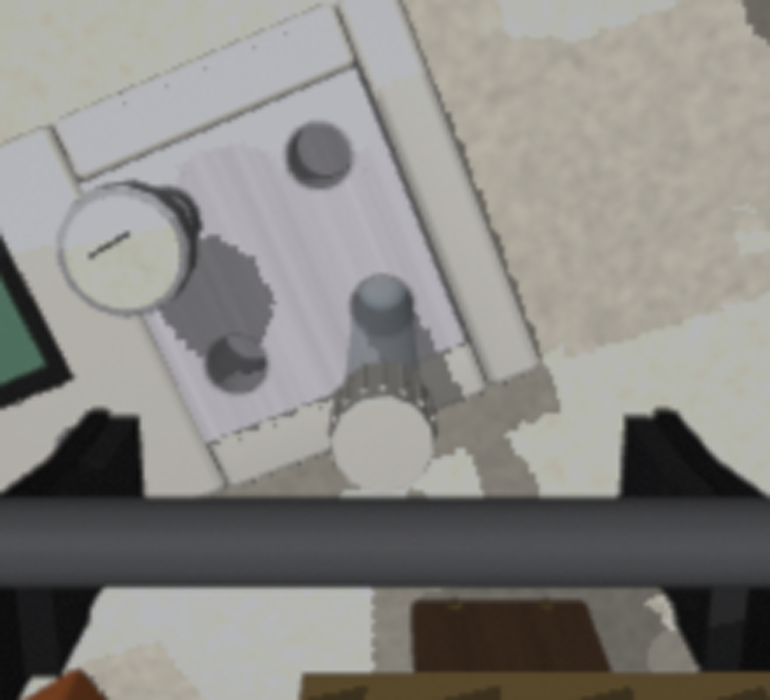

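Run:
```python
import pickle
from h import *
s,p=pickle.load(open('w3.pkl','rb'));T=toolT(s)@p['tool_from_camera']
f=lambda x,y,z:atz(p,(150+(x+.5)/3.5-.5,100+(y+.5)/3.5-.5),z,T).round(1)
print(f(382,446,202),f(320,155,90),f(237,364,90),f(382,305,90))
```

```text
[563.8 145.5 202. ] [556.1 195.   90. ] [515.4 137.4  90. ] [564.1 146.2  90. ]
```

Call:
carry_out --pt "-0.0015 0.0005 0.012 0 1" --pt "-0.0015 0.0005 0.026 0 1" --pt "-0.0015 0.0005 0.038 0 1" --pt "-0.0015 0.0005 0.045 0 1" --pt "-0.0015 0.0005 0.047 0 1" --pt "-0.0015 0.0005 0.047 0 1" --pt "-0.0015 0.0005 0.047 0 1"

```text
time_s: 4.1
eef_pos: [564.3, 145.7, 188.8]
tool_rot: [0.78, 0.626, 0.0, -0.0]
wrist_force: [-0.2, -0.3, 0.1]
width: 87.2
```

```bash
python3 go.py 563.9 145.7 188
```

```text
t 4.1 pos [564.3 145.7 188.8] yaw -12.55 tilt [-3.e-04  5.e-04 -1.e+00] F [-0.2 -0.3  0.1] w 87.2
inc [-0.0001 -0.0004  0.0008] turn 0.0024
```

Call:
carry_out --pt "0 -0.0003 0.001 0.0025 -1" --pt "0 -0.0003 0.001 0.0025 -1" --pt "0 -0.0003 0.001 0.0025 -1" --pt "0 -0.0003 0.001 0.0025 -1" --pt "0 -0.0003 0.001 0.0025 -1" --pt "0 -0.0003 0.001 0.0025 -1" --pt "0 -0.0003 0.001 0.0025 -1" --pt "0 -0.0003 0.001 0.0025 -1"

```text
time_s: 4.9
eef_pos: [564.0, 145.8, 187.8]
tool_rot: [0.781, 0.625, 0.0, -0.0]
wrist_force: [-0.3, 0.0, 0.1]
width: 30.9
```

```bash
python3 go.py 563.9 145.7 188
```

```text
t 4.9 pos [564.  145.8 187.8] yaw -12.69 tilt [-3.e-04  4.e-04 -1.e+00] F [-0.3  0.   0.1] w 30.9
inc [-0.0001 -0.0001 -0.0002] turn -0.0
```

Call:
carry_out --pt "0 0 0 0 -1" --pt "0 0 0 0 -1" --pt "0 0 0 0 -1" --pt "0 0 0 0 -1" --pt "0 0 0 0 -1"

```text
time_s: 5.4
eef_pos: [564.0, 145.8, 187.8]
tool_rot: [0.781, 0.625, 0.0, -0.0]
wrist_force: [0.6, 0.1, 0.5]
width: 19.9
```

Call:
carry_out --pt "0 0 -0.008 0 -1" --pt "0 0 -0.018 0 -1" --pt "0 0 -0.03 0 -1" --pt "0 0 -0.045 0 -1" --pt "0 0 -0.06 0 -1" --pt "0 0 -0.075 0 -1" --pt "0 0 -0.09 0 -1" --pt "0 0 -0.09 0 -1"

```text
time_s: 6.2
eef_pos: [565.5, 145.9, 281.4]
tool_rot: [0.781, 0.625, 0.002, 0.001]
wrist_force: [1.2, 0.4, 0.4]
width: 19.9
```

```bash
python3 go.py 566.1 -83.6 330; python3 look.py s1 120 300 180 360 3.3 scene
```

```text
t 6.2 pos [565.5 145.9 281.4] yaw -12.69 tilt [ 0.0049  0.0011 -1.    ] F [1.2 0.4 0.4] w 19.9
inc [-0.2237  0.0512 -0.0489] turn -0.0
6.2 [565.5 145.9 281.4] 19.903397790271374 [1.2 0.4 0.4]
```

View pics/s1.png

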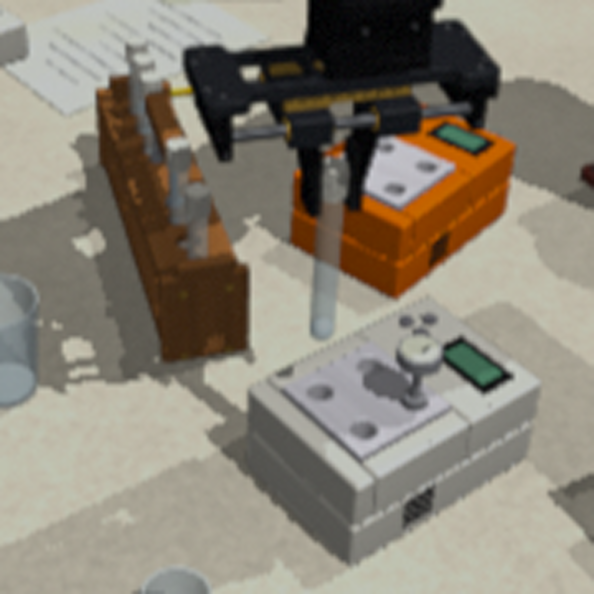

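Call:
carry_out --pt "-0.01 0.002 -0.02 0 -1" --pt "-0.035 0.008 -0.04 0 -1" --pt "-0.075 0.017 -0.049 0 -1" --pt "-0.115 0.026 -0.049 0 -1" --pt "-0.155 0.035 -0.049 0 -1" --pt "-0.19 0.043 -0.049 0 -1" --pt "-0.22 0.048 -0.049 0 -1" --pt "-0.235 0.051 -0.049 0 -1"

```text
time_s: 7.05
eef_pos: [562.1, -97.0, 327.2]
tool_rot: [0.782, 0.624, 0.001, -0.0]
wrist_force: [0.8, 0.1, -1.3]
width: 20.3
```

Call:
carry_out --pt "-0.005 0 0 0 -1" --pt "-0.007 0 0 0 -1" --pt "-0.007 0 0 0 -1" --pt "-0.007 0 0 0 -1" --pt "-0.007 0 0 0 -1"

```text
time_s: 7.55
eef_pos: [560.8, -102.7, 327.3]
tool_rot: [0.781, 0.624, 0.001, -0.0]
wrist_force: [0.0, 0.0, -0.2]
width: 19.5
```

```bash
python3 look.py w4 70 260 150 370 3.5; python3 go.py 566.1 -83.6 330
```

```text
7.55 [ 560.8 -102.7  327.3] 19.490098365082154 [ 0.   0.  -0.2]
t 7.6 pos [ 560.8 -102.8  327.3] yaw -12.75 tilt [ 0.001  0.001 -1.   ] F [-0.1 -0.1  1. ] w 19.8
inc [ 0.0199  0.001  -0.0027] turn -0.0011
```

View pics/w4.png

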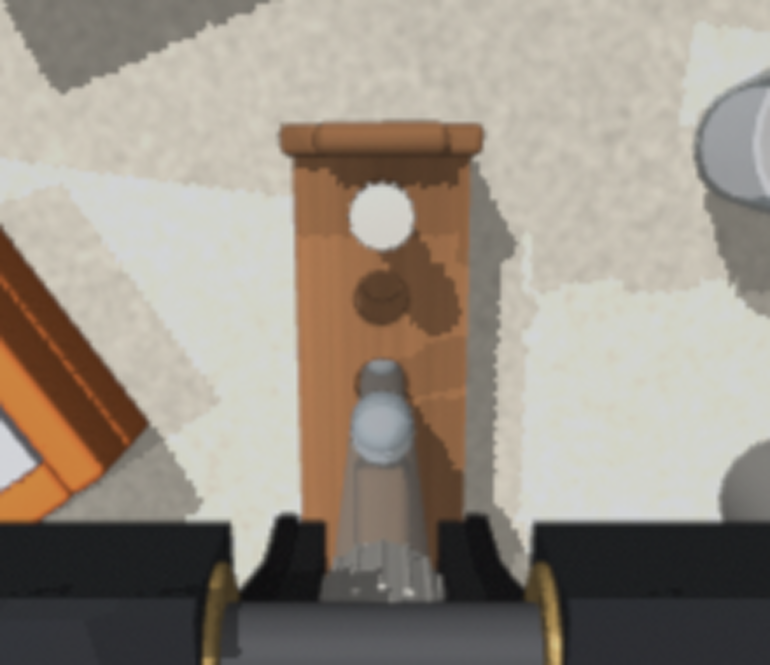

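Run:
```python
import pickle
from h import *
s,p=pickle.load(open('w4.pkl','rb'));T=toolT(s)@p['tool_from_camera'];A=toolT(s)
def f(x,y,z):
    P=atz(p,(150+(x+.5)/3.5-.5,70+(y+.5)/3.5-.5),z,T); return P.round(1),(A[:3,:3].T@(P-A[:3,3])).round(1)
print('hole',f(381,297,80));print('cap5',f(382,216.5,158));print('sphere',f(382,430,198.5),s['eef_pos'])
```

```text
hole (array([565.8, -82.2,  80. ]), array([2.080e+01, 2.000e-01, 2.473e+02]))
cap5 (array([573.8, -47.6, 158. ]), array([ 56.3,   0.5, 169.4]))
sphere (array([ 560.6, -105.5,  198.5]), array([ -3. ,   0.4, 128.8])) [ 560.76605118 -102.66280611  327.29599512]
```

Call:
carry_out --pt "0.01 0 0 0 -1" --pt "0.02 0 0 0 -1" --pt "0.0235 0 0.01 0 -1" --pt "0.0235 0 0.03 0 -1" --pt "0.0235 0 0.05 0 -1" --pt "0.0235 0 0.065 0 -1" --pt "0.0235 0 0.073 0 -1" --pt "0.0235 0 0.073 0 -1"

```text
time_s: 8.4
eef_pos: [565.3, -79.5, 252.7]
tool_rot: [0.781, 0.624, -0.0, -0.001]
wrist_force: [0.5, 0.0, -0.6]
width: 19.7
```

Call:
carry_out --pt "0 0 0 0 -1" --pt "0 0 0 0 -1" --pt "0 0 0 0 -1"

```text
time_s: 8.7
eef_pos: [565.8, -79.7, 253.6]
tool_rot: [0.781, 0.624, 0.0, -0.001]
wrist_force: [-0.4, -0.4, 0.3]
width: 19.7
```

```bash
python3 look.py w5 90 260 180 340 4.5; python3 look.py s2 110 220 190 300 6 scene; python3 go.py 566.1 -80.2 253
```

```text
8.7 [565.8 -79.7 253.6] 19.700158180925637 [-0.4 -0.4  0.3]
8.75 [565.7 -79.7 253.6] 20.221085261441882 [-1.4  0.5 -0.4]
t 8.8 pos [565.6 -79.7 253.4] yaw -12.75 tilt [-4.0e-04  1.3e-03 -1.0e+00] F [ 0.5  0.1 -0.3] w 19.7
inc [-0.0004  0.0006  0.0004] turn -0.0011
```

View pics/w5.png

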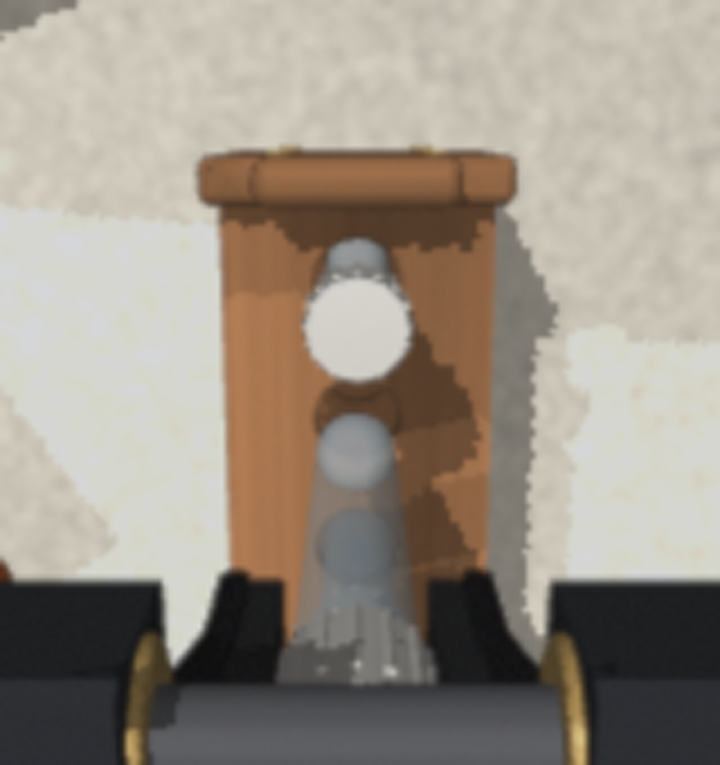

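View pics/s2.png

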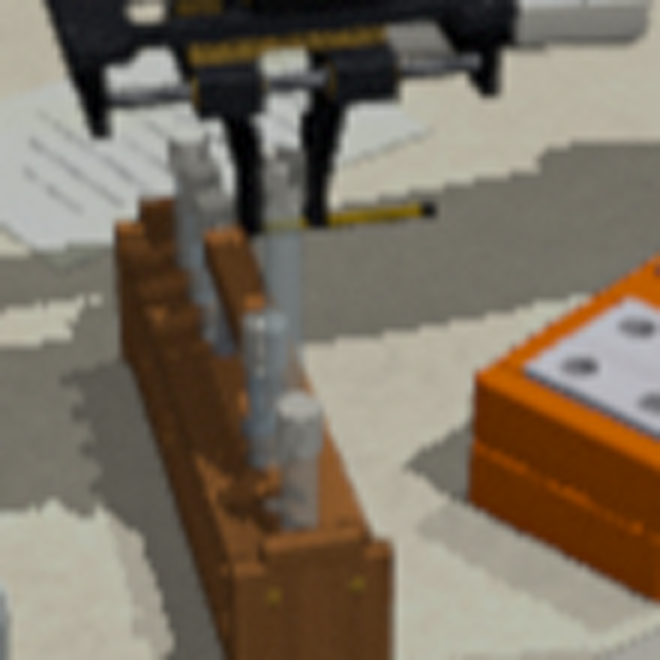

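```bash
cat > m.py <<'E'
import pickle,sys
from h import *
def mk(n,c0,r0,k):
    s,p=pickle.load(open(n+'.pkl','rb'));A=toolT(s);T=A@p['tool_from_camera']
    def f(x,y,z):
        P=atz(p,(c0+(x+.5)/k-.5,r0+(y+.5)/k-.5),z,T); return (A[:3,:3].T@(P-A[:3,3])).round(1)
    def g(X):
        return (proj(p,X,T)-[c0-.5,r0-.5])*k-.5
    return s,A,f,g
E
python3 - <<'E'
from m import *
s,A,f,g=mk('w5',180,90,4.5)
print('hole c',f(358,424,80),'hole top edge',f(358,384,80),'L/R',f(315,418,80),f(400,418,80));print('cap5',f(358,329,158));print('sphere',f(356,450,124.8))
# predicted outline of hole centre for tool offsets
for x in (-2,0,2):
    P=A[:3,3]+A[:3,:3]@np.array([x,0,0]);P[2]=80
    print(x,g(P))
E
```

```text
hole c [ -4.5   0.9 173.6] hole top edge [  6.2   0.9 173.6] L/R [ -2.9 -10.4 173.6] [ -2.9  12.  173.6]
cap5 [33.   0.7 95.7]
sphere [1.000e-01 3.000e-01 1.288e+02]
-2 [[354.73376711 415.41454006]]
0 [[354.72992    407.98569763]]
2 [[354.7260606  400.53314096]]
```

Call:
carry_out --pt "-0.001 0 0 0 -1" --pt "-0.002 0.0004 0.005 0 -1" --pt "-0.0022 0.0005 0.013 0 -1" --pt "-0.0022 0.0005 0.02 0 -1" --pt "-0.0022 0.0005 0.024 0 -1" --pt "-0.0022 0.0005 0.024 0 -1" --pt "-0.0022 0.0005 0.024 0 -1" --pt "-0.0022 0.0005 0.024 0 -1"

```text
time_s: 9.6
eef_pos: [565.8, -81.9, 229.8]
tool_rot: [0.781, 0.624, 0.0, -0.0]
wrist_force: [0.8, 0.5, 0.1]
width: 19.7
```

```bash
python3 look.py w6 130 240 200 320 6.5; python3 go.py 566.1 -80.2 253
```

```text
9.6 [565.8 -81.9 229.8] 19.703878881367295 [0.8 0.5 0.1]
t 9.65 pos [565.9 -81.9 229.8] yaw -12.75 tilt [ 2.0e-04  1.2e-03 -1.0e+00] F [-0.7 -0.2 -0.8] w 19.9
inc [ 0.0018 -0.0002 -0.0232] turn -0.001
```

View pics/w6.png

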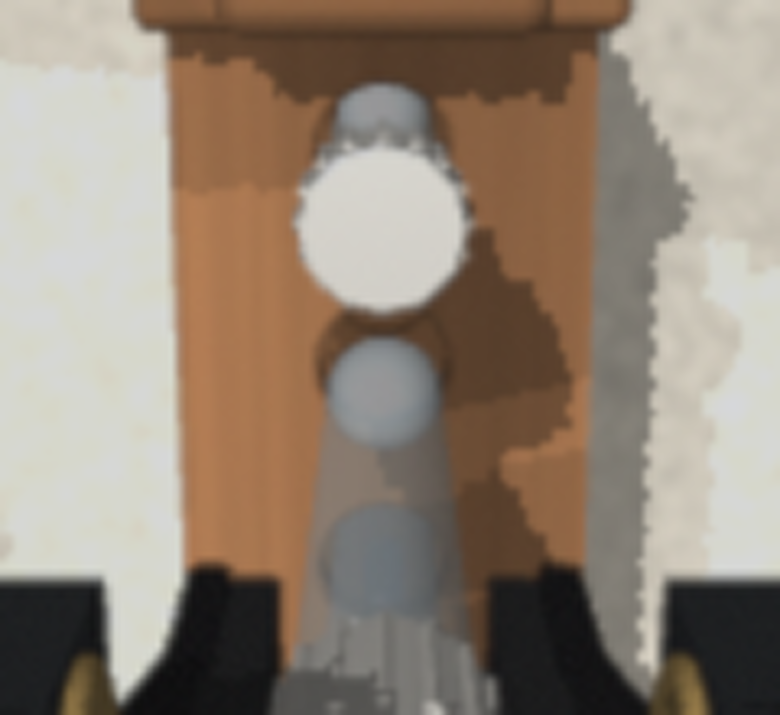

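Run:
```python
from m import *
s,A,f,g=mk('w6',200,130,6.5)
print('hole',f(384.5,370,80),'cap5',f(383,229,158),'sphere',f(383,391,229.8+14.2-152+9))
# overlay predicted circles of hole for various tool x
import cv2
im=cv2.imread('pics/w6.png')
th=np.linspace(0,2*np.pi,60)
for x,c in ((-2,(0,0,255)),(0,(0,255,0)),(2,(255,0,0))):
    P=np.array([A[:3,3]+A[:3,:3]@np.array([x+11*np.cos(t),0.3+11*np.sin(t),229.8-80]) for t in th])
    cv2.polylines(im,[g(P).astype(int)],True,c,1)
P=np.array([A[:3,3]+A[:3,:3]@np.array([36+10.5*np.cos(t),0.3+10.5*np.sin(t),229.8-158]) for t in th])
cv2.polylines(im,[g(P).astype(int)],True,(0,255,0),1)
P=np.array([A[:3,3]+A[:3,:3]@np.array([9*np.cos(t),0.3+9*np.sin(t),129]) for t in th])
cv2.polylines(im,[g(P).astype(int)],True,(255,255,0),1)
cv2.imwrite('pics/w6o.png',im)
```

```text
hole [ -1.9   0.4 149.8] cap5 [35.1  0.1 71.8] sphere [-0.000e+00  1.000e-01  1.288e+02]
```

View pics/w6o.png

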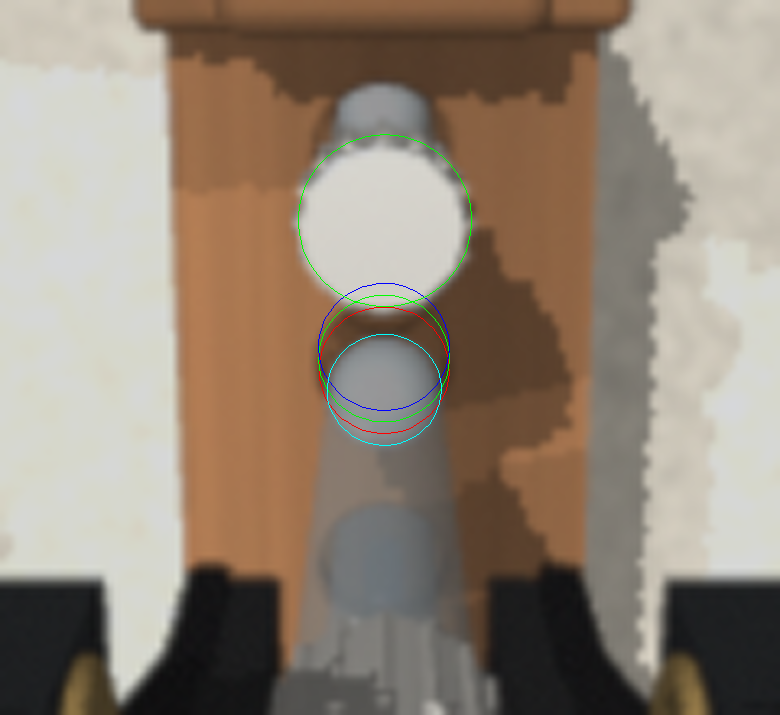

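Call:
carry_out --pt "-0.0007 0 0 0 -1" --pt "-0.0013 0.0002 0 0 -1" --pt "-0.0013 0.0002 0.004 0 -1" --pt "-0.0013 0.0002 0.008 0 -1" --pt "-0.0013 0.0002 0.012 0 -1" --pt "-0.0013 0.0002 0.016 0 -1" --pt "-0.0013 0.0002 0.016 0 -1"

```text
time_s: 10.35
eef_pos: [565.2, -83.0, 212.7]
tool_rot: [0.781, 0.624, -0.0, -0.001]
wrist_force: [-0.7, 0.4, -0.5]
width: 19.8
```

```bash
python3 look.py w7 130 240 200 320 6.5; python3 go.py 566.1 -83 188
```

```text
10.35 [565.2 -83.  212.7] 19.82859155850654 [-0.7  0.4 -0.5]
t 10.4 pos [565.4 -83.1 213.2] yaw -12.75 tilt [-8.0e-04  1.5e-03 -1.0e+00] F [-0.6 -0.6 -0.2] w 20.3
inc [0.0002 0.0006 0.0252] turn -0.001
```

View pics/w7.png

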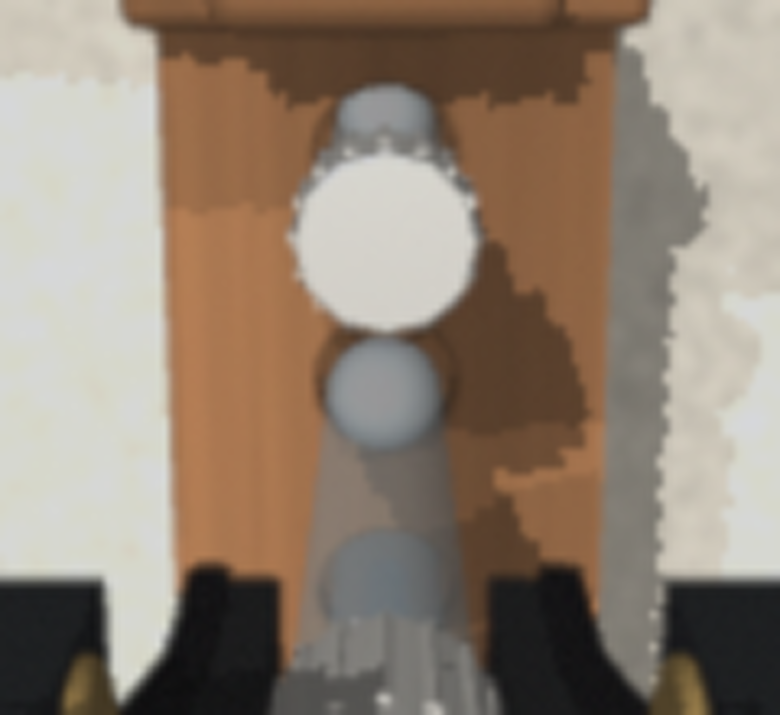

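Run:
```python
from m import *
s,A,f,g=mk('w7',200,130,6.5)
print('hole',f(387,388,80),'cap5',f(386,243,158),'sphere',f(384,392,212.7+14.2-152+9))
```

```text
hole [ -0.6   0.7 132.7] cap5 [36.4  0.4 54.8] sphere [ -0.2   0.3 128.8]
```

Call:
carry_out --pt "-0.0002 0.0005 0 0 -1" --pt "-0.0002 0.0005 0.004 0 -1" --pt "-0.0002 0.0005 0.008 0 -1" --pt "-0.0002 0.0005 0.012 0 -1" --pt "-0.0002 0.0005 0.016 0 -1" --pt "-0.0002 0.0005 0.02 0 -1" --pt "-0.0002 0.0005 0.022 0 -1"

```text
time_s: 11.1
eef_pos: [565.6, -83.3, 190.5]
tool_rot: [0.781, 0.624, -0.0, -0.001]
wrist_force: [-0.1, -0.2, -0.0]
width: 20.0
```

Call:
carry_out --pt "0 0 0.005 0 -1" --pt "0 0 0.01 0 -1" --pt "0 0 0.015 0 -1" --pt "0 0 0.02 0 -1" --pt "0 0 0.024 0 -1" --pt "0 0 0.024 0 -1"

```text
time_s: 11.7
eef_pos: [565.1, -83.1, 165.6]
tool_rot: [0.781, 0.624, -0.001, -0.002]
wrist_force: [0.0, 0.8, -0.5]
width: 19.8
```

```bash
python3 look.py w8 130 260 180 340 4.8;python3 look.py s3 110 230 180 300 6 scene; python3 go.py 565.6 -83.3 144
```

```text
11.7 [565.1 -83.1 165.6] 19.823616803228642 [ 0.   0.8 -0.5]
11.75 [565.4 -83.2 166.1] 19.99537293730429 [-0.2  0.1 -0.6]
t 11.8 pos [565.6 -83.3 166.4] yaw -12.75 tilt [-0.0017  0.0017 -1.    ] F [-0.  -0.4 -0.4] w 20.1
inc [-0.      0.0001  0.0224] turn -0.001
```

View pics/w8.png

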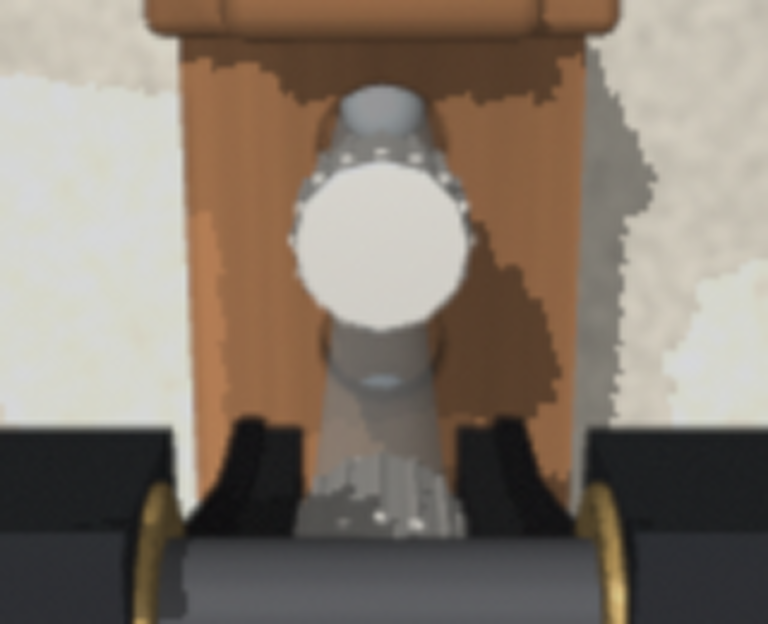

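View pics/s3.png

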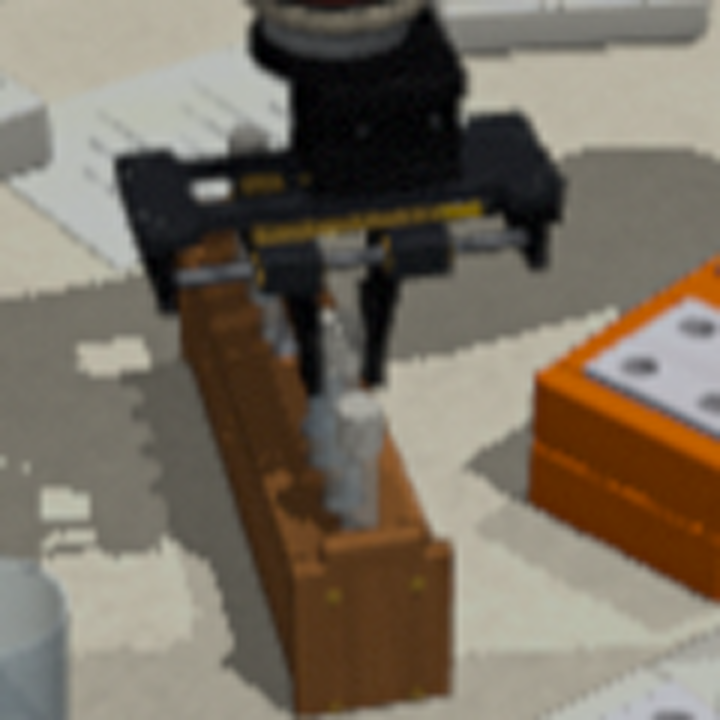

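Call:
carry_out --pt "0 0 0.004 0 -1" --pt "0 0 0.008 0 -1" --pt "0 0 0.012 0 -1" --pt "0 0 0.016 0 -1" --pt "0 0 0.019 0 -1" --pt "0 0 0.019 0 -1"

```text
time_s: 12.4
eef_pos: [565.1, -83.1, 146.7]
tool_rot: [0.781, 0.624, -0.0, -0.002]
wrist_force: [-0.9, 1.3, -0.3]
width: 19.9
```

Call:
carry_out --pt "0 0 0.001 0 -1" --pt "0 0 0.002 0 -1" --pt "0 0 0.003 0 -1" --pt "0 0 0.003 0 -1"

```text
time_s: 12.8
eef_pos: [565.2, -83.2, 143.8]
tool_rot: [0.781, 0.624, -0.0, -0.002]
wrist_force: [-0.5, 1.2, 0.2]
width: 19.8
```

```bash
python3 go.py 565.6 -83.3 144; python3 look.py w9 130 260 180 340 4.8
```

```text
t 12.8 pos [565.2 -83.2 143.8] yaw -12.75 tilt [-0.0026  0.002  -1.    ] F [-0.5  1.2  0.2] w 19.8
inc [-0.0001  0.0004 -0.0002] turn -0.0011
12.8 [565.2 -83.2 143.8] 19.765603286618095 [-0.5  1.2  0.2]
```

View pics/w9.png

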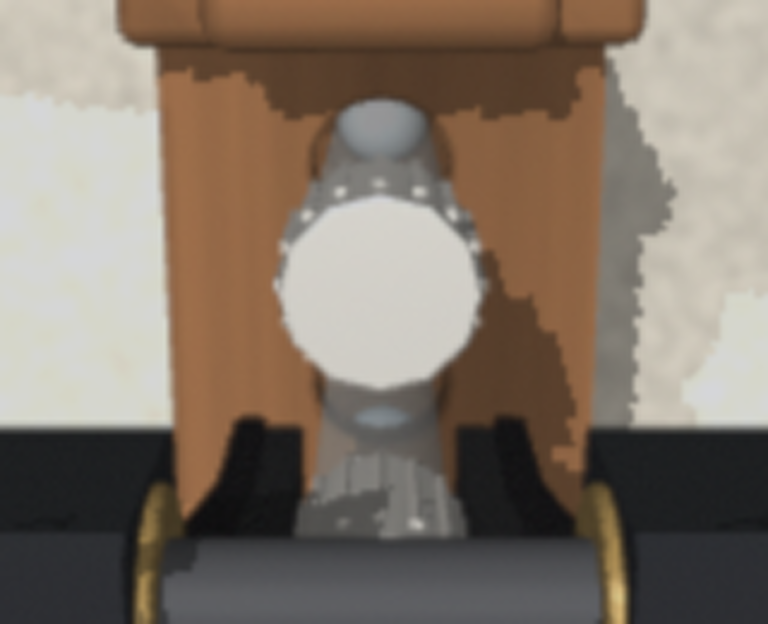

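Call:
carry_out --pt "0 0 0.0007 0 -1" --pt "0 0 0.0013 0 -1" --pt "0 0 0.0015 0 -1"

```text
time_s: 13.15
eef_pos: [565.9, -83.3, 143.4]
tool_rot: [0.781, 0.624, 0.0, -0.001]
wrist_force: [-0.5, -0.7, 5.4]
width: 19.6
```

Call:
carry_out --pt "0 0 0 0 -0.3" --pt "0 0 0 0 0" --pt "0 0 0 0 0" --pt "0 0 0 0 0" --pt "0 0 0 0 0" --pt "0 0 0 0 0" --pt "0 0 0 0 0"

```text
time_s: 13.85
eef_pos: [565.8, -83.4, 143.3]
tool_rot: [0.781, 0.624, 0.0, -0.001]
wrist_force: [0.5, 0.3, -0.8]
width: 43.6
```

```bash
python3 go.py 545 -177 250; python3 look.py s4 110 230 180 300 6 scene
```

```text
t 13.85 pos [565.8 -83.4 143.3] yaw -12.75 tilt [-0.0012  0.0015 -1.    ] F [ 0.5  0.3 -0.8] w 43.6
inc [-0.0958  0.0002 -0.1068] turn -0.001
13.85 [565.8 -83.4 143.3] 43.573020954953456 [ 0.5  0.3 -0.8]
```

View pics/s4.png

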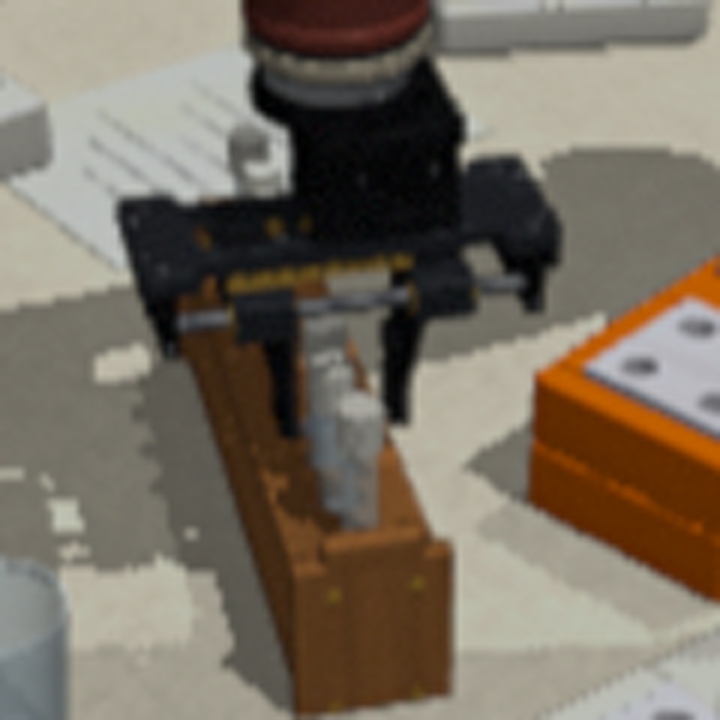

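Call:
carry_out --pt "0 0 -0.01 0 0.2" --pt "0 0 -0.03 0 0.3" --pt "0 0 -0.06 0 0.5" --pt "0 0 -0.09 0 0.7" --pt "-0.02 0 -0.107 0 1" --pt "-0.05 0 -0.107 0 1" --pt "-0.08 0 -0.107 0 1" --pt "-0.096 0 -0.107 -0.001 1"

```text
time_s: 14.7
eef_pos: [544.5, -179.0, 251.4]
tool_rot: [0.781, 0.624, 0.0, -0.0]
wrist_force: [-0.1, -0.0, 0.4]
width: 86.1
```

Call:
carry_out --pt "0 0 0 0 1" --pt "0 0 0 0 1" --pt "0 0 0 0 1"

```text
time_s: 15.0
eef_pos: [544.7, -178.0, 251.4]
tool_rot: [0.781, 0.624, 0.0, -0.0]
wrist_force: [-0.2, 1.3, 0.6]
width: 86.6
```

```bash
python3 look.py w10 60 260 150 370 3.5; python3 go.py 544.6 -177 250; python3 look.py t2 165 228 240 365 6.3 top
```

```text
15.0 [ 544.7 -178.   251.4] 86.6214483874084 [-0.2  1.3  0.6]
t 15.05 pos [ 544.7 -177.9  251.3] yaw -12.69 tilt [-1.e-04  1.e-03 -1.e+00] F [ 0.5  0.9 -0.4] w 87.2
inc [ 0.0008 -0.0003  0.0013] turn -0.0001
15.05 [ 544.7 -177.9  251.3] 87.1731302181079 [ 0.5  0.9 -0.4]
```

View pics/w10.png

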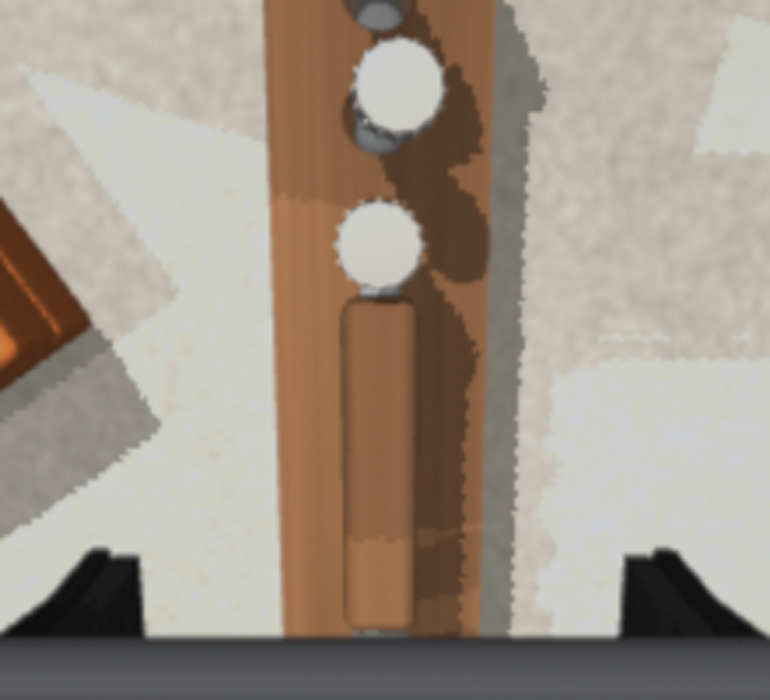

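View pics/t2.png

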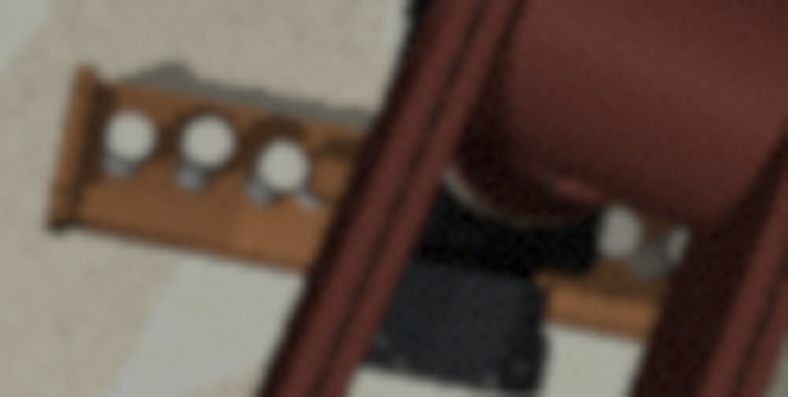

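Run:
```python
from m import *
s,A,f,g=mk('w10',150,60,3.5)
print('bar centre',(f(378.5,299,150)+f(378.5,629,150))/2,'ends',f(378,299,150),f(378,629,150),'tube4',f(380,245,158),'new',f(400,85,158))
print('bar top sides far',f(343,320,150),f(416,320,150),'near',f(345,600,150),f(413,600,150))
```

```text
bar centre [  2.65  -0.55 101.45] ends [ 47.8  -0.7 101.5] [-42.5  -0.8 101.4] tube4 [61.4 -0.1 93.5] new [97.4  4.5 93.5]
bar top sides far [ 42.5  -9.5 101.4] [ 42.5   9.  101.4] near [-33.9  -9.8 101.4] [-33.9   8.8 101.4]
```

Call:
carry_out --pt "0.0018 -0.0003 0.015 0 1" --pt "0.0018 -0.0003 0.035 0 1" --pt "0.0018 -0.0003 0.055 0 1" --pt "0.0018 -0.0003 0.075 0 1" --pt "0.0018 -0.0003 0.093 0 1" --pt "0.0018 -0.0003 0.107 0 1" --pt "0.0018 -0.0003 0.113 0 1" --pt "0.0018 -0.0003 0.113 0 1"

```text
time_s: 15.9
eef_pos: [544.2, -175.3, 136.9]
tool_rot: [0.781, 0.625, -0.0, -0.001]
wrist_force: [0.4, -0.6, 0.0]
width: 87.0
```

Call:
carry_out --pt "0 0 0 0 1" --pt "0 0 0 0 1" --pt "0 0 0 0 1"

```text
time_s: 16.2
eef_pos: [544.7, -175.6, 137.9]
tool_rot: [0.781, 0.625, 0.0, -0.001]
wrist_force: [0.3, -0.5, 0.0]
width: 86.8
```

```bash
python3 go.py 545 -176.2 138
```

```text
t 16.2 pos [ 544.7 -175.6  137.9] yaw -12.66 tilt [-7.0e-04  1.2e-03 -1.0e+00] F [ 0.3 -0.5  0. ] w 86.8
inc [-0.0005  0.0004 -0.0001] turn 0.0004
```

Call:
carry_out --pt "0 0 0 0 0.2" --pt "0 0 0 0 -0.2" --pt "0 0 0 0 -0.4" --pt "0 0 0 0 -0.42" --pt "0 0 0 0 -0.42" --pt "0 0 0 0 -0.42" --pt "0 0 0 0 -0.42" --pt "0 0 0 0 -0.42"

```text
time_s: 17.0
eef_pos: [544.7, -175.6, 137.8]
tool_rot: [0.781, 0.625, 0.0, -0.001]
wrist_force: [-0.5, 0.1, 0.2]
width: 31.2
```

Call:
carry_out --pt "0 0 0 0 -0.46" --pt "0 0 0 0 -0.5" --pt "0 0 0 0 -0.6" --pt "0 0 0 0 -0.8" --pt "0 0 0 0 -1" --pt "0 0 0 0 -1" --pt "0 0 0 0 -1"

```text
time_s: 17.7
eef_pos: [544.8, -175.6, 137.9]
tool_rot: [0.781, 0.625, 0.0, -0.001]
wrist_force: [0.8, -0.1, -1.3]
width: 19.6
```

```bash
python3 go.py 545 -176.2 138; python3 look.py w11 60 270 150 370 3.5
```

```text
t 17.7 pos [ 544.8 -175.6  137.9] yaw -12.66 tilt [-6.0e-04  1.1e-03 -1.0e+00] F [ 0.8 -0.1 -1.3] w 19.6
inc [-0.0005  0.0003 -0.0001] turn 0.0005
17.7 [ 544.8 -175.6  137.9] 19.590487759541755 [ 0.8 -0.1 -1.3]
```

View pics/w11.png

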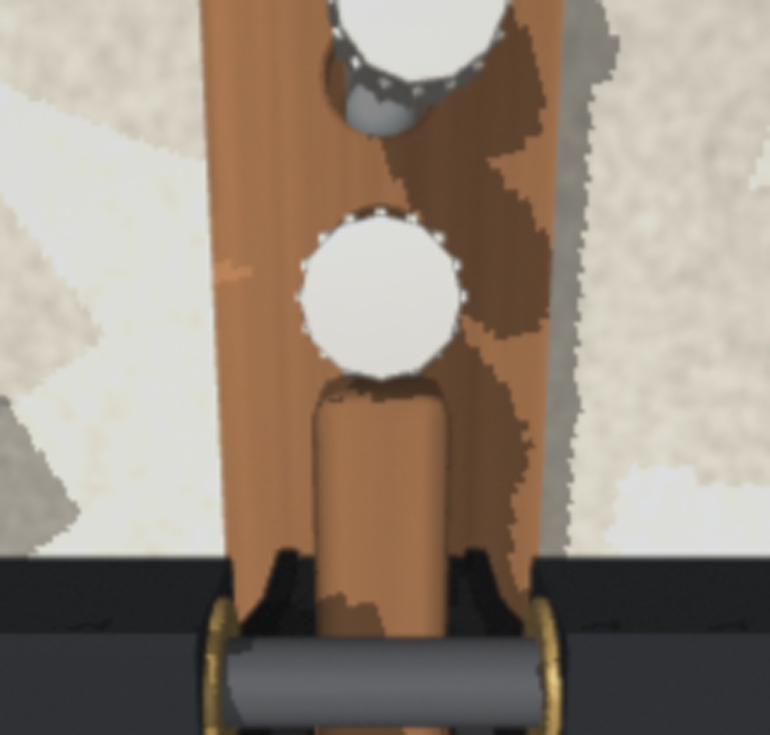

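Call:
carry_out --pt "0 0 0 0 -1" --pt "0 0 0 0 -1" --pt "0 0 -0.001 0 -1" --pt "0 0 -0.003 0 -1" --pt "0 0 -0.006 0 -1" --pt "0 0 -0.009 0 -1" --pt "0 0 -0.012 0 -1" --pt "0 0 -0.012 0 -1"

```text
time_s: 18.55
eef_pos: [545.1, -175.8, 150.5]
tool_rot: [0.781, 0.625, 0.0, -0.0]
wrist_force: [0.0, -0.2, -6.8]
width: 19.7
```

```bash
python3 go.py 545 -176 238; python3 look.py s5 110 250 170 310 5.5 scene;  python3 look.py w12 60 270 150 370 3.5
```

```text
t 18.55 pos [ 545.1 -175.8  150.5] yaw -12.66 tilt [ 3.e-04  8.e-04 -1.e+00] F [ 0.  -0.2 -6.8] w 19.7
inc [-0.0002 -0.0001 -0.0875] turn 0.0004
18.55 [ 545.1 -175.8  150.5] 19.670554244719565 [ 0.  -0.2 -6.8]
18.6 [ 545.  -175.7  150.3] 19.48448919041715 [ 0.2 -0.2 -7.3]
```

View pics/s5.png

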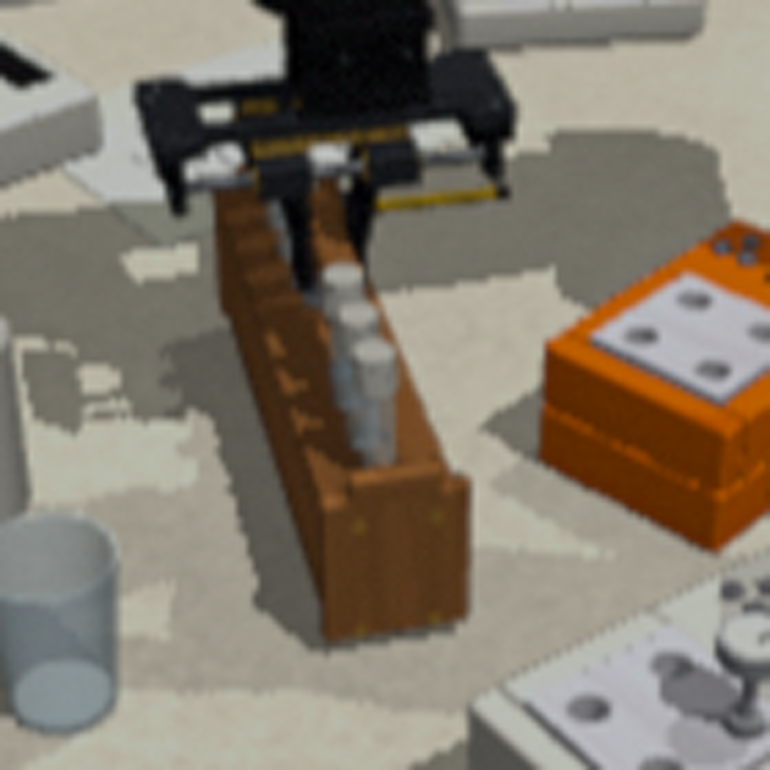

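View pics/w12.png

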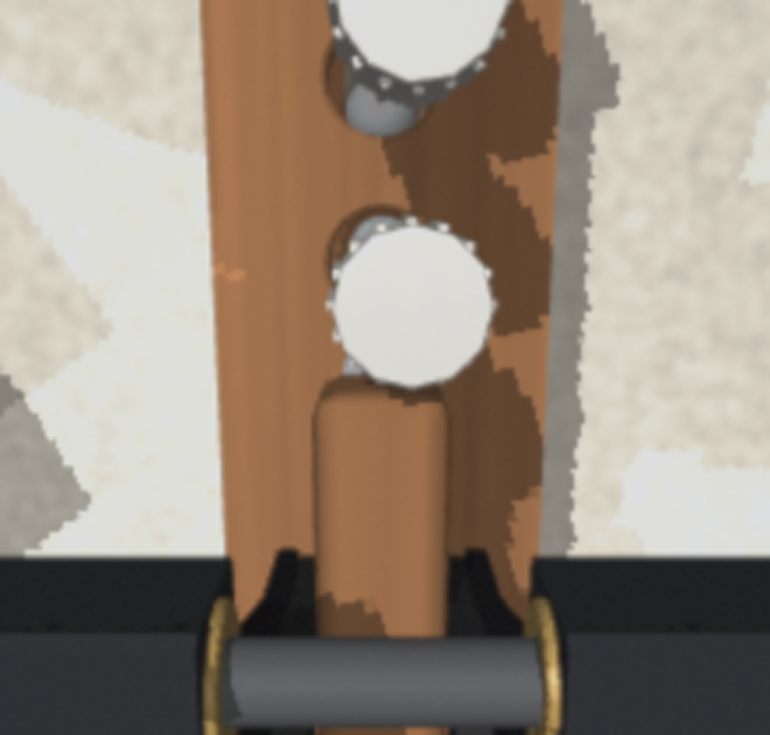

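Call:
carry_out --pt "0 0 -0.004 0 -1" --pt "0 0 -0.012 0 -1" --pt "0 0 -0.022 0 -1" --pt "0 0 -0.032 0 -1" --pt "0 0 -0.042 0 -1" --pt "0 0 -0.05 0 -1" --pt "0 0 -0.055 0 -1" --pt "0 0 -0.056 0 -1"

```text
time_s: 19.45
eef_pos: [545.3, -176.0, 207.1]
tool_rot: [0.781, 0.625, 0.001, 0.0]
wrist_force: [0.0, 0.2, -7.5]
width: 19.7
```

Call:
carry_out --pt "0 0 -0.005 0 -1" --pt "0 0 -0.013 0 -1" --pt "0 0 -0.021 0 -1" --pt "0 0 -0.028 0 -1" --pt "0 0 -0.031 0 -1" --pt "0 0 -0.032 0 -1" --pt "0 0 -0.032 0 -1" --pt "0 0 -0.032 0 -1"

```text
time_s: 20.25
eef_pos: [545.0, -175.8, 238.6]
tool_rot: [0.781, 0.625, 0.0, -0.0]
wrist_force: [-0.0, -0.2, -6.6]
width: 19.6
```

```bash
python3 go.py 545 -175.7 238
```

```text
t 20.25 pos [ 545.  -175.8  238.6] yaw -12.66 tilt [ 4.e-04  7.e-04 -1.e+00] F [-0.  -0.2 -6.6] w 19.6
inc [ 0.0001 -0.0001  0.0006] turn 0.0004
```

Lifted 100.7 mm. Settle, then final checks.

Call:
carry_out --pt "0 0 0.0004 0 -1" --pt "0 0 0.0004 0 -1" --pt "0 0 0.0004 0 -1" --pt "0 0 0.0004 0 -1" --pt "0 0 0.0004 0 -1" --pt "0 0 0.0004 0 -1"

```text
time_s: 20.85
eef_pos: [545.0, -175.8, 238.2]
tool_rot: [0.781, 0.625, 0.0, -0.0]
wrist_force: [0.9, 0.0, -7.0]
width: 19.8
```

```bash
python3 look.py s6 90 340 130 400 2.9 scene;  python3 look.py w13 60 270 150 370 3.5; python3 look.py t3 80 330 80 400 2.4 top; python3 go.py 545 -175.7 238; python3 -c "
from station import bot;s=bot.observe();print(abs(s['qd']).max(),s['wrist_torque'])"
```

```text
20.85 [ 545.  -175.8  238.2] 19.78742017514925 [ 0.9  0.  -7. ]
20.9 [ 545.  -175.8  238.3] 19.407692568316836 [ 0.1 -0.5 -7.5]
20.95 [ 545.  -175.8  238.3] 19.937993961077325 [ 0.6 -0.6 -7.5]
t 21.0 pos [ 545.  -175.8  238.3] yaw -12.66 tilt [ 4.e-04  7.e-04 -1.e+00] F [-0.3 -0.1 -6.4] w 19.6
inc [ 0.0001 -0.0001  0.0003] turn 0.0004
0.0016988765129113694 [-0.02135672  0.01927905 -0.03683412]
```

View pics/s6.png

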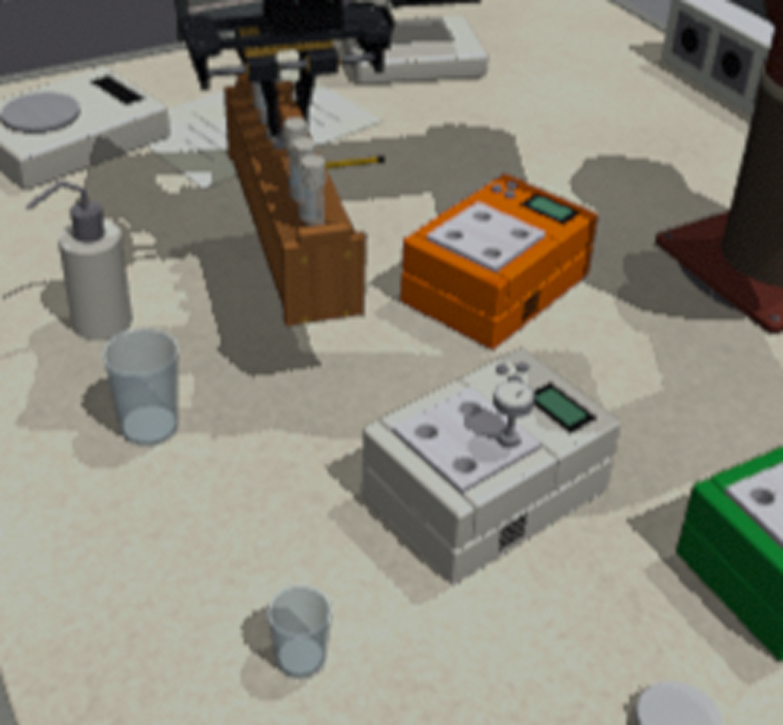

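View pics/w13.png

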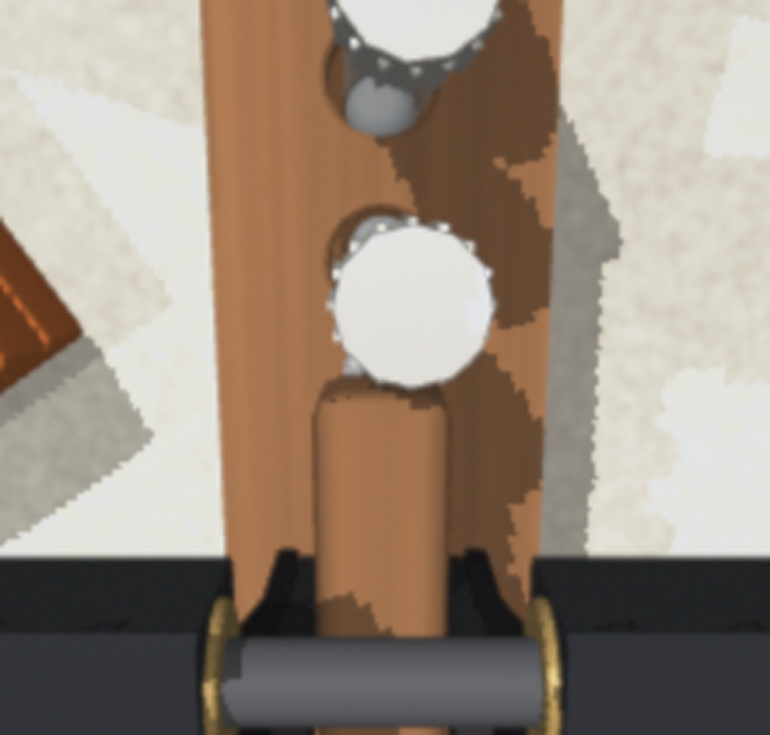

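View pics/t3.png

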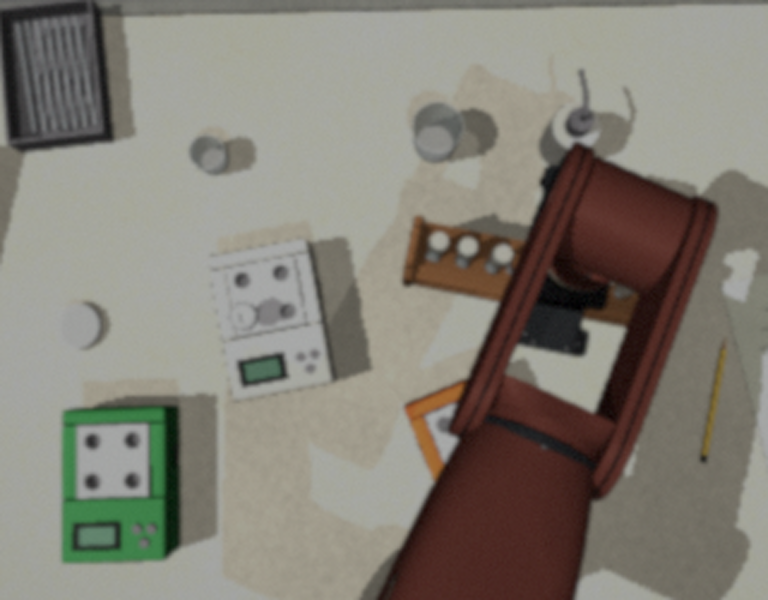

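The rack hangs level and still. The wrist view of the handle bar and rack edges is unchanged since the grasp, so nothing has slipped. The thermometer, beakers, bottle, dish and pencil stand where they were. Handing in.

```bash
python3 -c "
from station import bot
print(bot.job_done());s=bot.observe();print(s['time_s'],s['eef_pos'],s['width'],s['wrist_force'])"
```

```text
the job is handed in; nothing more can be done
None
the job is handed in; nothing more can be done
```

The job is handed in at about 21 s, with the arm still holding the full rack in the air over the spot where it stood.

**Tube:** I lifted the capped tube out of the white heater, lowered it into the rack's empty hole and let go. It touched the floor of the recess with about 5 N at the height expected for fully home.

**Rack:** I picked it up by its handle and raised it 100 mm.

**Last checks:**
- **Tool pose:** the tool was within about 0.05° of vertical and the joints nearly motionless.
- **Load and grip:** the wrist carried about 7 N, which fits the full rack. The wrist view of the bar and rack was unchanged since the grasp, so I saw no slip.
- **Bystanders:** the thermometer, beakers, wash bottle, dish and pencil looked unmoved in the camera views.

**Not perfect or not seen:**
- **Tube lean:** the new tube leaned about 5 mm at its cap within the play of its hole after release. At least one neighbouring tube leaned the same way once the rack was lifted.
- **Hidden tubes:** in the last views I saw only the three tubes at the near end clearly. The arm and gripper hid the three at the far end.
- **Camera disagreement:** the top camera's positions differed from the wrist camera's by about 3 mm along y, so I placed by the wrist view.

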